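Fill the pickle jar with limes

ROBOT

A 7-joint arm with a two-finger parallel gripper is mounted at the origin on the work surface. World frame = base frame: x ahead of the robot, y to its left, z up, the work surface at z = 0. Lengths are in mm, angles in rad, forces in N, time in s.
With the tool pointing down it reaches from about 350 to 900 mm from the base axis. Payload 7.2 kg.
Tool frame: the origin (TCP) lies on the centre line of the jaws, within the pads' length; the fingertips stand 8 mm ahead of it and the grasp point (between the pads) lies 11 mm behind it; z points along the fingers, y is the direction in which the jaws open and shut (so a half turn about z gives the same grasp; the last joint's range is limited). The gripper opens to 85 mm and grips with 20 to 120 N. Pads are 22 mm wide; open, the fingers measure 114 mm over their backs; the gripper's body (76 mm by 85 mm) begins 54 mm behind the grasp point. The pads swing forward as they close: fully open they stand 13 mm farther back than shut.
Start: joints at [1.255, 0.411, -0.013, 1.596, 0.006, 1.134, -0.082], TCP at [153.282, -605.915, 239.297] pointing down, gripper open.
Joint ranges: [-2.95, 2.95], [-0.29, 1.99], [-1.47, 1.44], [0.14, 2.54], [-1.03, 4.17], [0.13, 1.85], [-2.86, 2.86]. Speed limits (rad/s): [2.39, 2.39, 3.01, 3.01, 3.14, 3.14, 3.14].

INTERFACE

Orientations are given as [roll, pitch, yaw] about the fixed x, y, z axes, in that order (R = Rz(yaw) Ry(pitch) Rx(roll)).
In Python, from station import * gives the robot as it stands.
- The arm moves only by the tool play_rows, never from a script. Its arguments are lists of equal length, an entry for each row: "xyz": the shift along the tool's x, y, z in cm, a list of three; "twist": the turn, a rotation vector about the tool's x, y, z in degrees, a list of three. In form: {"xyz": [[dx, dy, dz], ...], "twist": [[wx, wy, wz], ...]}. A call has 1 to 5 rows; each row is the pose to reach, as a shift and turn from the pose measured when the call began, along the tool's axes at that moment; what a row does not reach only later rows make up. A row lasts 1/8 s, in which the tool goes at most 62.5 mm and 10.7 degrees, less where a joint would pass 70% of its speed; a pose out of reach is approached as far as the arm can. A call with a gripper value outside its range is refused whole. "grip" is the closure, from 0 (fully open) to 1 (shut), set as the call begins (left out, the last holds). The fingers move at their own pace and stop on an object; the grip force is fixed at half the most. Time passes only in rows, so rows that repeat a pose let the fingers close. It gives the time, the measured TCP pose, the force and the opening at its end, in the units of the state.
- get_state(): the state, without advancing time (a new reading comes with each control period).
- camera(name): name is "side" or "top"; returns a dict with "frame" (384x512x3 uint8, blue, green, red), "camera_matrix" (3x3 intrinsics, pixels), "origin" and "orientation" of the camera in the world. Camera axes: x right, y up, looking along -z (the intrinsics and any distortion apply to the point x, -y, -z); pixel columns grow to the right and rows downward; lengths in mm; the calibration is good to about 2 mm. A picture is of the moment at which its call begins. There is no depth.
- sign_off(): hands the job in, once; it reports no verdict.
The state is a dict: "clock": time; "joint_pos": joint angles; "qd": joint speeds; "joint_efforts": joint torques, N m; "ee_pos": TCP position; "orientation": TCP orientation; "wrist_force": force on the tool from outside, world axes, zero at the start; "ft_torque": the same for the moment, N m; "opening": opening from 0.0 (shut) to 1.0 (fully open).
Only numpy, scipy, OpenCV 4.12 (cv2) and the standard library are available. Lean on these libraries where they do the work, as an engineer would, in place of code of your own. Each camera call takes 0.05 s, during which the arm holds its last target.

TASK

Put both green limes from the chopping board into the open pickle jar, the glass one with the red collar round its neck, one lime after the other through the neck. Keep the jar standing where it is, and leave the lemon where it lies.

Things in the scene. Friction and masses are not known exactly. Their poses are not given: they have to be found in the camera images.
- lime_a_mid (a point): One of two green limes: 42 mm across, 48 mm tall, about 60 g, rigid, standing upright on its flat-trimmed end on a wooden chopping board (top 12 mm above the table); sides nearly straight for 10 mm about mid-height. Point: its centre, 24 mm above its underside; z up at the start, yaw of no account. Things on the board stand at least 80 mm apart (centres).
- lime_b_mid (a point): The other green lime, just like the first. Point: its centre, 24 mm above its underside; z up at the start, yaw of no account.
- lemon_mid (a point): The yellow lemon on the same board, standing in the same way: 48 mm across, 58 mm tall. Leave it alone. Point: its centre, 29 mm above its underside. A red tomato and a white garlic bulb, up to 50 mm tall, stand there too.
- jar_mouth (a point): Centre of the open mouth of the pickle jar, level with the rim; z up along its axis. Clear glass, loose, 1.6 kg, 150 mm tall. Neck 70 mm wide inside, 86 mm outside over the red collar, straight for 30 mm; body 112 mm outside, 104 mm inside; inner floor 144 mm below the mouth. A lime let go at the mouth falls in. A sealed jar (white lid, 156 mm tall) stands 130 mm or more away, axis to axis.
Not all that is in view belongs to the job. Leave any pink or purple look-alike of the part that bears lime_b_mid alone. What is shaped like the part that bears lime_a_mid but blue is not meant.

How it is judged:
By the outcome, as a careful person would: the job done as asked, in the order asked, and still so for the second after the job is handed in, with the robot touching nothing.
It also fails if it takes over 58 s, if anything falls off the work surface, if the arm or the gripper's body presses on something with over 40 N, if the wrist force passes 120 N, or if a joint passes its speed limit or range.

## Working session

There is one attempt and no reset: what is moved stays moved. The work goes in short steps, Python scripts to look and compute and a tool call to move; the robot and the scene stay as the last step left them, time stands still between calls to the robot, and variables do not carry over. Pictures are saved under pics/ and viewed, and the job is handed in when it is done.

Besides the shell and the picture viewer there is one more tool, called after ">>>" as a command line: name --argument value ..., lists and objects as JSON in quotes. play_rows: Moves the arm, as the interface text tells. Its arguments: {"type":"object","properties":{"xyz":{"type":"array"},"twist":{"type":"array"},"grip":{"type":"number"}},"required":["xyz","twist"]}

```bash
mkdir -p pics; cat > h.py <<'E'
from station import *
import numpy as np, cv2
from scipy.spatial.transform import Rotation as R
E
python3 - <<'E'
from h import *
import pickle
s=get_state(); print(s)
for n in("side","top"):
    c=camera(n); cv2.imwrite(f"pics/{n}0.png",c["frame"]); pickle.dump(c,open(f"{n}0.pkl","wb"))
    print(n,{k:v for k,v in c.items() if k!="frame"})
E
```

```text
{'clock': 0.0, 'joint_pos': array([ 1.25477166,  0.41194215, -0.01273464,  1.5970434 ,  0.00564641,
        1.13428624, -0.082187  ]), 'qd': array([-7.28620633e-04,  2.18843708e-04, -1.79873338e-04,  8.06157123e-05,
        9.75944444e-04, -3.47255583e-04,  8.67084738e-04]), 'joint_efforts': array([-7.33236830e-04, -6.00632215e+01,  6.82302564e-01, -2.99409896e+01,
        1.37953475e-02,  1.08326651e-02,  7.64413198e-05]), 'ee_pos': array([ 153.15188802, -605.45057985,  238.42688797]), 'orientation': array([-3.13995608e+00,  1.49175975e-04,  2.47902814e-01]), 'wrist_force': array([ 0.16681834, -0.08767361, -0.71185559]), 'ft_torque': array([ 0.03640333, -0.01841729,  0.019542  ]), 'opening': 1.0016452782351983}
side {'camera_matrix': array([[367.60572396,   0.        , 253.06592251],
       [  0.        , 367.60572396, 188.63445874],
       [  0.        ,   0.        ,   1.        ]]), 'origin': array([ 444.99866881, -612.74556816,  844.23860636]), 'orientation': array([ 0.67208897, -0.00263922, -0.09083547])}
top {'camera_matrix': array([[449.34008611,   0.        , 256.89706856],
       [  0.        , 449.34008611, 193.11151955],
       [  0.        ,   0.        ,   1.        ]]), 'origin': array([ 420.49628997,  -38.71290532, 1569.98031277]), 'orientation': array([ 6.05366561e-02,  1.16498645e-03, -1.54452125e+00])}
```

View pics/side0.png

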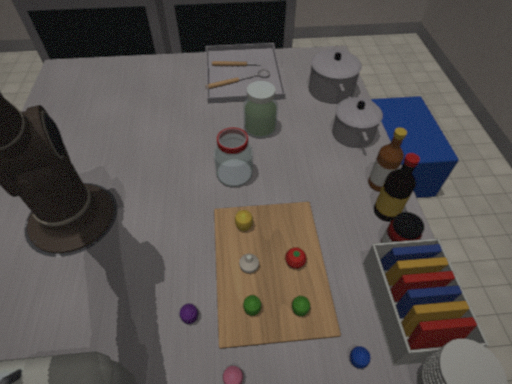

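View pics/top0.png

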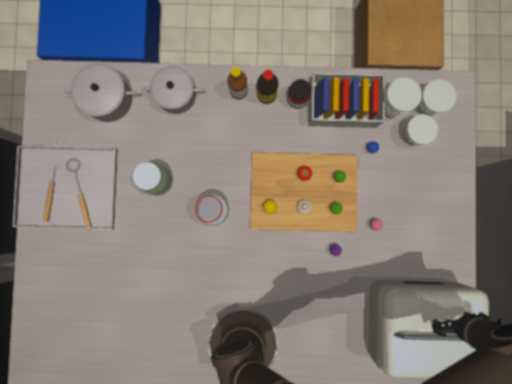

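The side view shows green limes at (252,305) and (301,306), and the open jar with the red collar at (233,140). The top view shows the limes at (340,176) and (336,208), and the jar at (209,208). Things that could be taken for a lime are purple (189,313), pink (233,375), blue (360,357), the lemon (244,219), the tomato (296,257) and the garlic (249,263). The sealed jar at (261,108) has a white lid, so it isn't the target. I'll check the choice in close crops.

```bash
python3 - <<'E'
import cv2,numpy as np
s=cv2.imread("pics/side0.png");t=cv2.imread("pics/top0.png")
def crop(im,x,y,w,h,k): return cv2.resize(im[y:y+h,x:x+w],None,fx=k,fy=k,interpolation=cv2.INTER_CUBIC)
a=crop(s,225,280,100,50,8); b=crop(s,205,115,60,80,5); 
cv2.imwrite("pics/c1.png",a)
c=crop(t,180,160,60,80,5); d=crop(t,320,160,40,80,5)
cv2.imwrite("pics/c2.png",np.hstack([b,c,d]))
E
```

```text
(no output)
```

View pics/c1.png

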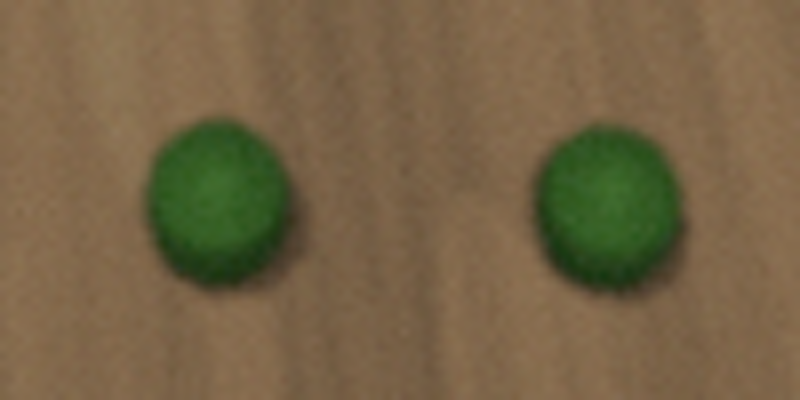

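View pics/c2.png

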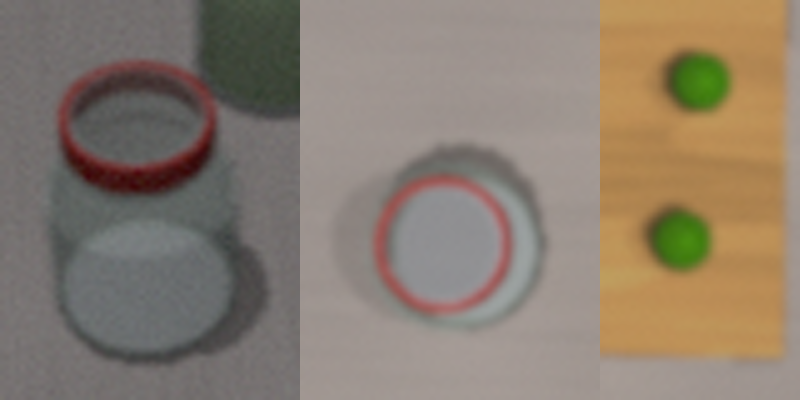

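The crops confirm two plain green limes and the open jar with its red rim. In the side view the limes are at about (252.0,304.9) and (300.7,305.5), and the rim centre is at about (232,138). In the top view they are at (339.6,175.9) and (335.8,207.5), and the rim centre is at (208.4,208.5).

```bash
cat >> h.py <<'E'
import pickle
def ray(c,u,v):
    K=c["camera_matrix"]; d=np.array([(u-K[0,2])/K[0,0],-(v-K[1,2])/K[1,1],-1.])
    d=R.from_euler('xyz',c["orientation"]).as_matrix()@d
    return np.array(c["origin"]),d/np.linalg.norm(d)
def atz(c,u,v,z):
    o,d=ray(c,u,v); return o+d*(z-o[2])/d[2]
def tri(rs):
    A=sum(np.eye(3)-np.outer(d,d) for o,d in rs); b=sum((np.eye(3)-np.outer(d,d))@o for o,d in rs)
    return np.linalg.solve(A,b)
def proj(c,p):
    q=R.from_euler('xyz',c["orientation"]).as_matrix().T@(np.array(p)-c["origin"]); K=c["camera_matrix"]
    return K[0,2]+K[0,0]*q[0]/-q[2], K[1,2]-K[1,1]*q[1]/-q[2]
def rel(target,yaw_deg=None):
    "tool-frame shift in cm to world target"
    s=get_state(); M=R.from_euler('xyz',s["orientation"]).as_matrix()
    return M.T@(np.array(target)-s["ee_pos"])/10
E
python3 - <<'E'
from h import *
S=pickle.load(open("side0.pkl","rb"));T=pickle.load(open("top0.pkl","rb"))
def cg(c):
    h=cv2.cvtColor(c["frame"],cv2.COLOR_BGR2HSV); m=cv2.inRange(h,(50,120,30),(75,255,255))
    n,l,st,ce=cv2.connectedComponentsWithStats(m); print([(st[i,:4].tolist(),st[i,4],(st[i,:2]+st[i,2:4]/2-.5),ce[i].round(1)) for i in range(1,n) if st[i,4]>15])
cg(S);cg(T)
for nm,a,b,z in(("L",(252,304.9),(335.8,207.5),36),("R",(300.7,305.5),(339.6,175.9),36),("jar",(232,138),(208.4,208.5),150),("lemon",(244,219),(270,206.5),41),("lid",(261,90),(147,176),156),):
    print(nm,atz(S,*a,z).round(1),atz(T,*b,z).round(1),tri([ray(S,*a),ray(T,*b)]).round(1))
E
```

```text
[([244, 296, 16, 19], np.int32(219), array([251.5, 305. ]), array([251.8, 304.8])), ([293, 297, 16, 18], np.int32(228), array([300.5, 305.5]), array([300.6, 305.6]))]
[]
L [ 472.8 -304.4   36. ] [ 471.3 -305.    36. ] [ 472.  -304.8   36.9]
R [ 581.5 -315.6   36. ] [ 579.9 -316.3   36. ] [ 580.5 -316.1   37.5]
jar [456.  116.9 150. ] [453.8 117.1 150. ] [454.9 117.2 149.7]
lemon [472.2 -75.6  41. ] [468.6 -80.3  41. ] [470.2 -80.1  47.7]
lid [555.3 312.2 156. ] [551.2 313.8 156. ] [553.4 314.1 154.5]
```

```bash
python3 - <<'E'
from h import *
t=cv2.imread("pics/top0.png");s=cv2.imread("pics/side0.png")
T=pickle.load(open("top0.pkl","rb"))
a=cv2.resize(t[260:384,340:512],None,fx=4,fy=4,interpolation=cv2.INTER_CUBIC);cv2.imwrite("pics/c3.png",a)
print(proj(T,get_state()["ee_pos"]))
for nm,a,z in(("pur",(335,249),20),("pink",(376,224),20),("tom",(304.5,173),35),("garl",(304.5,207),35)):print(nm,atz(T,*a,z).round())
for z in(0,100,200):print(z,[atz(T,u,v,z).round() for u,v in((385,283),(490,283),(385,375))])
for tg in((472,-304.7,150),(472,-304.7,23)): print(rel(tg).round(2))
E
```

```text
(np.float64(449.17205894237475), np.float64(317.1901501392955))
pur [ 329. -307.   20.]
pink [ 419. -447.   20.]
tom [ 587. -196.   35.]
garl [ 470. -198.   35.]
0 [array([ 216., -485.,    0.]), array([ 226., -848.,    0.]), array([ -95., -488.,    0.])]
100 [array([ 229., -457.,  100.]), array([ 238., -796.,  100.]), array([ -62., -459.,  100.])]
200 [array([ 242., -428.,  200.]), array([ 250., -745.,  200.]), array([ -29., -431.,  200.])]
[ 38.29 -21.32   8.88]
[ 38.29 -21.31  21.58]
```

View pics/c3.png

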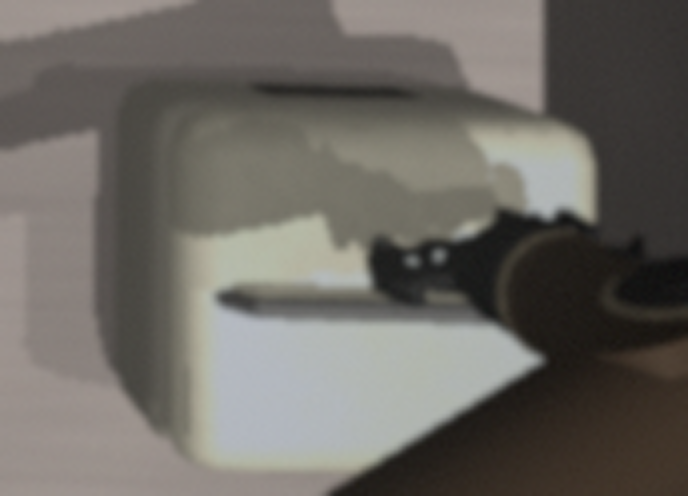

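>>> play_rows --xyz '[[0, 0, -3], [5, -2.5, -4], [10.5, -5.5, -4], [16, -8.5, -4], [21, -11.5, -3]]' --twist '[[0, 0, 0], [0, 0, 0], [0, 0, 0], [0, 0, 0], [0, 0, 0]]' --grip 0

```text
clock: 0.72
ee_pos: [330.2, -441.1, 269.1]
orientation: [-3.141, -0.001, 0.248]
wrist_force: [1.2, -0.5, -0.7]
opening: 0.999
```

```bash
python3 -c "
from h import *
s=get_state();print(s['clock'],s['ee_pos'],s['orientation'],s['joint_pos'],s['wrist_force']);print(rel((472,-304.7,140)))"
```

```text
0.725 [ 330.23535589 -441.07526087  269.05737257] [-3.14128171e+00 -6.59317132e-04  2.48265491e-01] [ 0.94004166  0.26574567 -0.1223873   1.73261205  0.03440913  1.14531038
 -0.51482687] [ 1.21705589 -0.46572617 -0.65303172]
[17.08435641 -9.73190047 12.92003074]
```

>>> play_rows --xyz '[[4.5, -2.5, 2], [9, -5, 5], [13.5, -7.7, 8], [17.1, -9.7, 11], [17.1, -9.7, 13]]' --twist '[[0, 0, 0], [0, 0, 0], [0, 0, 0], [0, 0, 0], [0, 0, 0]]' --grip 0

```text
clock: 1.35
ee_pos: [474.5, -300.8, 137.4]
orientation: [-3.139, -0.001, 0.255]
wrist_force: [-0.0, -0.3, -0.1]
opening: 1.002
```

```bash
python3 -c "
from h import *
for n in ('side','top'):
  c=camera(n);pickle.dump(c,open(n+'1.pkl','wb'));cv2.imwrite('pics/'+n+'1.png',c['frame'])
  f=c['frame'][220:370,170:370] if n=='side' else c['frame'][130:260,250:410]
  cv2.imwrite('pics/%s1c.png'%n,cv2.resize(f,None,fx=4,fy=4,interpolation=cv2.INTER_CUBIC))
s=get_state();print(s['clock'],s['ee_pos'],s['orientation'],s['wrist_force']);print(rel((472,-304.7,23)))"
```

```text
1.45 [ 471.13446154 -303.36101968  136.57660656] [-3.13759966e+00  2.89556467e-03  2.50063045e-01] [-0.54686797  0.69760111  0.35651039]
[ 0.08361325  0.19650138 11.35677207]
```

View pics/side1c.png

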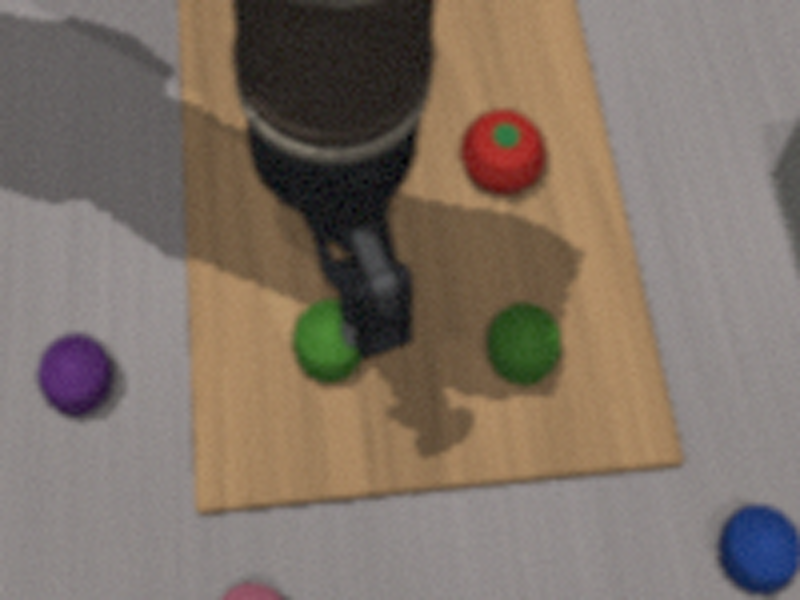

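The side crop shows the open near finger at (385,300), just in front of and above lime A at (330,340). Lime B is clear at (524,343). The lateral offset is within 2 mm, so I'll descend.

>>> play_rows --xyz '[[0.1, 0.2, 4], [0.1, 0.2, 7.5], [0.1, 0.2, 10], [0.1, 0.2, 11.3], [0.1, 0.2, 11.3]]' --twist '[[0, 0, 0], [0, 0, 0], [0, 0, 0], [0, 0, 0], [0, 0, 0]]' --grip 0

```text
clock: 2.08
ee_pos: [471.8, -305.1, 23.5]
orientation: [-3.137, 0.004, 0.249]
wrist_force: [0.1, 0.7, 0.2]
opening: 0.997
```

```bash
python3 -c "
from h import *
s=get_state();print(s['clock'],s['ee_pos'],s['orientation'],s['wrist_force']);print(rel((472,-304.7,23)))"
```

```text
2.075 [ 471.80752312 -305.08714833   23.5375895 ] [-3.13724162  0.00358413  0.24934915] [0.0741971  0.66945643 0.19215399]
[ 0.0283987  -0.03253392  0.05379957]
```

>>> play_rows --xyz '[[0, 0, 0], [0, 0, 0], [0, 0, 0], [0, 0, 0], [0, 0, 0]]' --twist '[[0, 0, 0], [0, 0, 0], [0, 0, 0], [0, 0, 0], [0, 0, 0]]' --grip 1

```text
clock: 2.7
ee_pos: [472.3, -305.4, 24.7]
orientation: [-3.138, 0.003, 0.249]
wrist_force: [-2.0, 0.2, 6.0]
opening: 0.469
```

>>> play_rows --xyz '[[0, 0, 0], [0, 0, 0], [0, 0, 0]]' --twist '[[0, 0, 0], [0, 0, 0], [0, 0, 0]]'

```text
clock: 3.08
ee_pos: [472.3, -305.4, 24.8]
orientation: [-3.138, 0.003, 0.249]
wrist_force: [-0.3, 0.2, 0.2]
opening: 0.472
```

>>> play_rows --xyz '[[0, 0, -2], [0, 0, -7], [0, 0, -13], [0, 0, -18], [0, 0, -20]]' --twist '[[0, 0, 0], [0, 0, 0], [0, 0, 0], [0, 0, 0], [0, 0, 0]]'

```text
clock: 3.7
ee_pos: [474.0, -306.4, 228.2]
orientation: [3.141, -0.001, 0.249]
wrist_force: [0.1, 0.1, -1.7]
opening: 0.461
```

```bash
python3 -c "
from h import *
for n in ('side',):
  c=camera(n)
  f=c['frame'][190:370,150:380]
  cv2.imwrite('pics/%s2c.png'%n,cv2.resize(f,None,fx=3,fy=3,interpolation=cv2.INTER_CUBIC))
s=get_state();print(s['clock'],s['ee_pos'],s['orientation'],s['opening'],s['wrist_force']);print(rel((455,117,220)))"
```

```text
3.75 [ 474.53226997 -306.73371336  229.58963644] [ 3.14017777e+00 -1.81340010e-03  2.49182652e-01] 0.4672834339592327 [ 0.93788094 -0.41239328  0.88741054]
[  8.55512595 -41.54766694   0.91569503]
```

View pics/side2c.png

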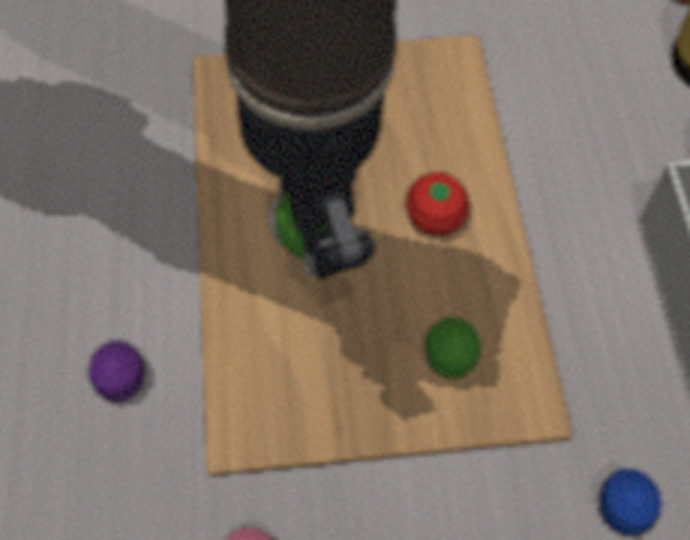

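Lime A is held in the jaws, at (295,220) in the crop. Its spot on the board is empty and lime B stands untouched. I'll carry it to the jar.

>>> play_rows --xyz '[[1, -4.5, 0], [2, -10, 0], [3, -15.5, 0], [4, -21, 0], [5.2, -26, 0]]' --twist '[[0, 0, 0], [0, 0, 0], [0, 0, 0], [0, 0, 0], [0, 0, 0]]'

```text
clock: 4.38
ee_pos: [459.9, -40.1, 228.6]
orientation: [3.14, -0.001, 0.25]
wrist_force: [-0.0, -0.7, -0.6]
opening: 0.467
```

```bash
python3 -c "
from h import *
s=get_state();print(s['clock'],s['ee_pos'],s['orientation'],s['joint_pos'],s['opening']);print(rel((455,117,220)))"
```

```text
4.375 [459.91457368 -40.07102943 228.5966015 ] [ 3.14040715e+00 -9.74867741e-04  2.49519390e-01] [ 0.32637867  0.16795551 -0.38497697  1.96963261  0.07506053  1.01616574
 -1.4144761 ] 0.4672372085379458
[  3.40160749 -15.34304495   0.844788  ]
```

>>> play_rows --xyz '[[1.2, -5, 0], [2.4, -10, 0.3], [3.2, -14, 0.6], [3.4, -15.3, 0.8], [3.4, -15.3, 0.8]]' --twist '[[0, 0, 0], [0, 0, 0], [0, 0, 0], [0, 0, 0], [0, 0, 0]]'

```text
clock: 5.0
ee_pos: [454.6, 116.7, 219.7]
orientation: [3.14, 0.0, 0.251]
wrist_force: [-0.0, -1.3, -1.1]
opening: 0.467
```

```bash
python3 -c "
from h import *
for n in ('side','top'):
  c=camera(n);pickle.dump(c,open(n+'3.pkl','wb'))
  f=c['frame'][60:220,160:320] if n=='side' else c['frame'][140:280,150:290]
  cv2.imwrite('pics/%s3c.png'%n,cv2.resize(f,None,fx=4,fy=4,interpolation=cv2.INTER_CUBIC))
s=get_state();print(s['clock'],s['ee_pos'],s['orientation'],s['joint_pos'],s['opening']);print(rel((455,117,161)))"
```

```text
5.1 [455.15043945 115.07167096 220.03720616] [ 3.13979349e+00 -1.06130917e-04  2.48076507e-01] [ 0.08552053  0.20511426 -0.49779014  1.95753918  0.11747614  1.00656154
 -1.78919982] 0.46256536996343395
[ 0.03213819 -0.20124497  5.90337154]
```

View pics/side3c.png

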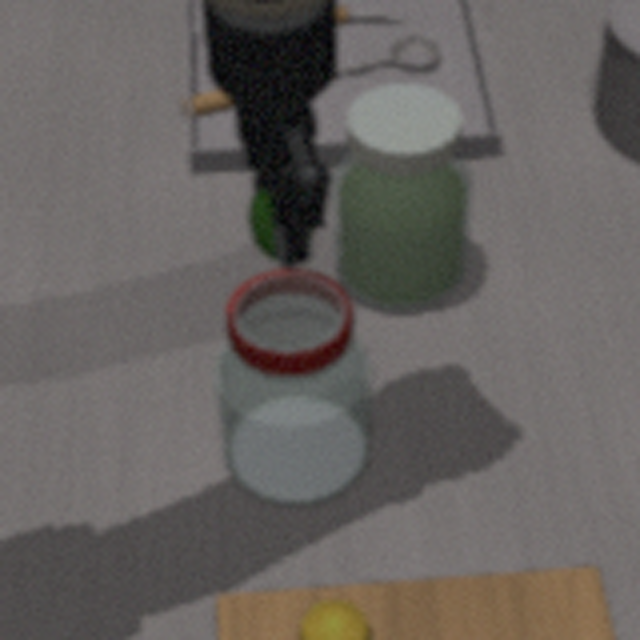

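View pics/top3c.png

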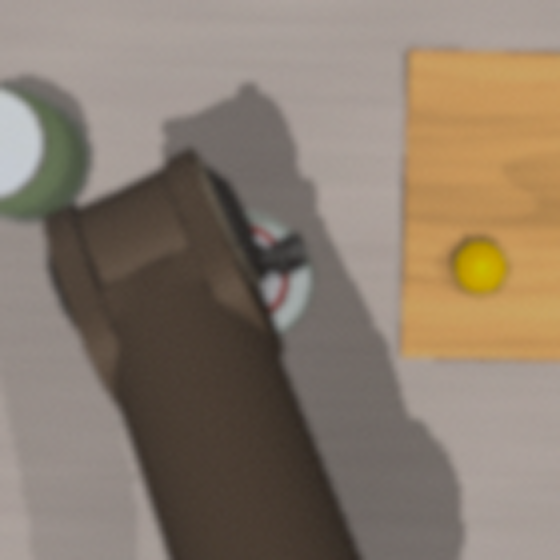

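The held lime sits over the mouth: lime at (265,220) in the side crop, rim at (290,320). The jar hasn't moved, and the sealed jar is clear of the gripper. Lowering.

>>> play_rows --xyz '[[0, -0.2, 2], [0, -0.2, 4], [0, -0.2, 5.3], [0, -0.2, 5.7], [0, -0.2, 5.7]]' --twist '[[0, 0, 0], [0, 0, 0], [0, 0, 0], [0, 0, 0], [0, 0, 0]]'

```text
clock: 5.72
ee_pos: [454.9, 116.6, 163.2]
orientation: [3.14, -0.0, 0.247]
wrist_force: [-0.5, 0.9, 0.6]
opening: 0.474
```

```bash
python3 -c "
from h import *
for n in ('side',):
  c=camera(n)
  f=c['frame'][60:220,160:320] if n=='side' else c['frame'][140:280,150:290]
  cv2.imwrite('pics/%s4c.png'%n,cv2.resize(f,None,fx=4,fy=4,interpolation=cv2.INTER_CUBIC))
s=get_state();print(s['clock'],s['ee_pos'],s['orientation'],s['wrist_force'],s['opening']);print(rel((455,117,161)))"
```

```text
5.775 [455.03935169 116.79651606 163.47632636] [ 3.13976886e+00 -6.83490700e-04  2.47671369e-01] [ 0.49589985 -0.69892701 -0.67845507] 0.47028575563672137
[ 0.001004   -0.02114377  0.24759523]
```

View pics/side4c.png

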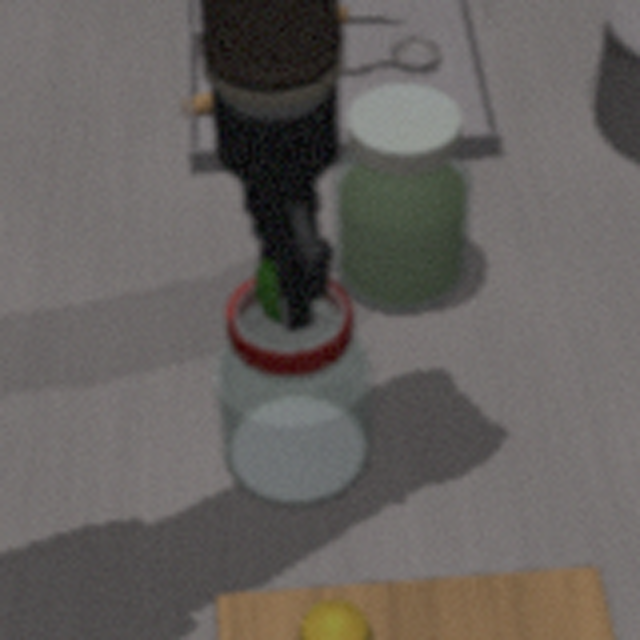

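The lime is level with the mouth and centred in the ring, and the fingertips are just above the rim. Releasing.

>>> play_rows --xyz '[[0, 0, 0], [0, 0, 0], [0, 0, 0], [0, 0, 0], [0, 0, 0]]' --twist '[[0, 0, 0], [0, 0, 0], [0, 0, 0], [0, 0, 0], [0, 0, 0]]' --grip 0

```text
clock: 6.4
ee_pos: [455.0, 116.8, 163.5]
orientation: [3.14, -0.001, 0.248]
wrist_force: [0.5, -0.5, -0.3]
opening: 1.001
```

```bash
python3 -c "
from h import *
for n in ('side',):
  c=camera(n)
  f=c['frame'][60:220,160:320] if n=='side' else c['frame'][140:280,150:290]
  cv2.imwrite('pics/%s5c.png'%n,cv2.resize(f,None,fx=4,fy=4,interpolation=cv2.INTER_CUBIC))
s=get_state();print(s['clock'],s['ee_pos'],s['orientation'],s['wrist_force'],s['opening']);print(rel((455,117,230)))"
```

```text
6.45 [455.02051729 116.83112084 163.46248602] [ 3.13980054e+00 -6.48125615e-04  2.47723064e-01] [0.48991098 0.19979939 1.16542151] 1.0030959341985206
[ 6.46423860e-03 -4.95116332e-03 -6.65376816e+00]
```

View pics/side5c.png

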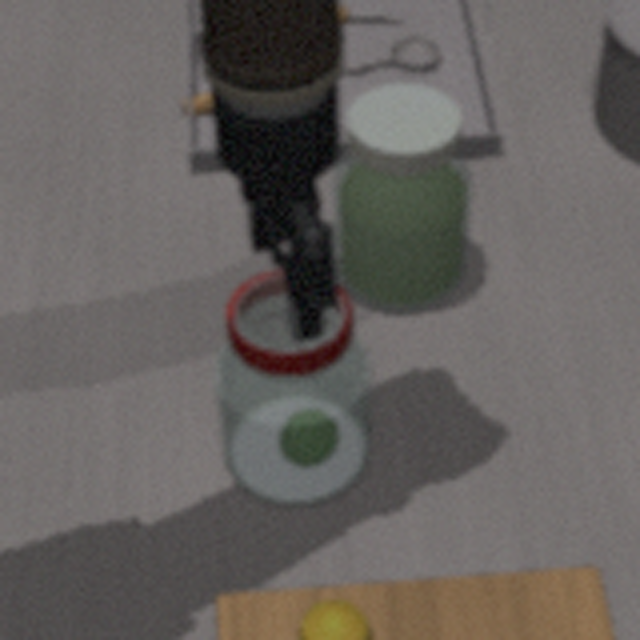

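Lime A is in the jar, visible at (308,437) through the glass, and the jar hasn't moved. Next is lime B.

>>> play_rows --xyz '[[0, 0, -4], [0, 0, -7], [0, 2, -7], [-0.5, 7, -7], [-0.5, 13, -7]]' --twist '[[0, 0, 0], [0, 0, 0], [0, 0, 0], [0, 0, 0], [0, 0, 0]]' --grip 0

```text
clock: 7.08
ee_pos: [482.1, -10.8, 234.1]
orientation: [3.14, -0.001, 0.25]
wrist_force: [1.8, -0.1, 0.3]
opening: 1.003
```

```bash
python3 -c "
from h import *
s=get_state();print(s['clock'],s['ee_pos'],s['orientation'],s['joint_pos'],s['opening']);print(rel((580.7,-316,140)))"
```

```text
7.075 [482.05440027 -10.80183212 234.0643533 ] [ 3.13965637e+00 -1.47403953e-03  2.50393083e-01] [ 0.27929482  0.20085063 -0.40996449  1.91832846  0.09440878  1.03890493
 -1.49155134] 1.0032388096692966
[ 1.98072022 31.99406812  9.47133245]
```

>>> play_rows --xyz '[[0.3, 6, 0], [0.7, 12, 0], [1.1, 18, 0], [1.5, 24, 1], [1.8, 29, 3]]' --twist '[[0, 0, 0], [0, 0, 0], [0, 0, 0], [0, 0, 0], [0, 0, 0]]'

```text
clock: 7.7
ee_pos: [572.2, -290.2, 204.9]
orientation: [3.138, -0.003, 0.249]
wrist_force: [0.6, 0.4, 0.0]
opening: 1.0
```

```bash
python3 -c "
from h import *
s=get_state();print(s['clock'],s['ee_pos'],s['orientation'],s['joint_pos'],s['opening']);print(rel((580.7,-316,140)))"
```

```text
7.7 [ 572.23346084 -290.17292349  204.93391226] [ 3.13804136e+00 -2.79208274e-03  2.49218682e-01] [ 0.56894037  0.48010703 -0.24945936  1.58382462  0.13054148  1.08960641
 -1.03506668] 0.9995113941324432
[0.16534941 2.68866178 6.50346744]
```

>>> play_rows --xyz '[[0.2, 2.3, 3], [0.2, 2.7, 5.5], [0.2, 2.7, 6.5], [0.2, 2.7, 6.5]]' --twist '[[0, 0, 0], [0, 0, 0], [0, 0, 0], [0, 0, 0]]'

```text
clock: 8.2
ee_pos: [580.9, -315.3, 139.7]
orientation: [3.139, -0.002, 0.25]
wrist_force: [-0.0, -0.4, 0.4]
opening: 1.0
```

```bash
python3 -c "
from h import *
for n in ('side',):
  c=camera(n);f=c['frame'][220:370,170:370]
  cv2.imwrite('pics/%s6c.png'%n,cv2.resize(f,None,fx=4,fy=4,interpolation=cv2.INTER_CUBIC))
s=get_state();print(s['clock'],s['ee_pos'],s['orientation'],s['opening']);print(rel((580.7,-316,23)))"
```

```text
8.25 [ 581.46743566 -315.40318681  140.70122433] [ 3.13798296 -0.00334339  0.25008022] 1.0033429503414264
[-1.28477894e-01 -3.65324783e-03  1.17698222e+01]
```

View pics/side6c.png

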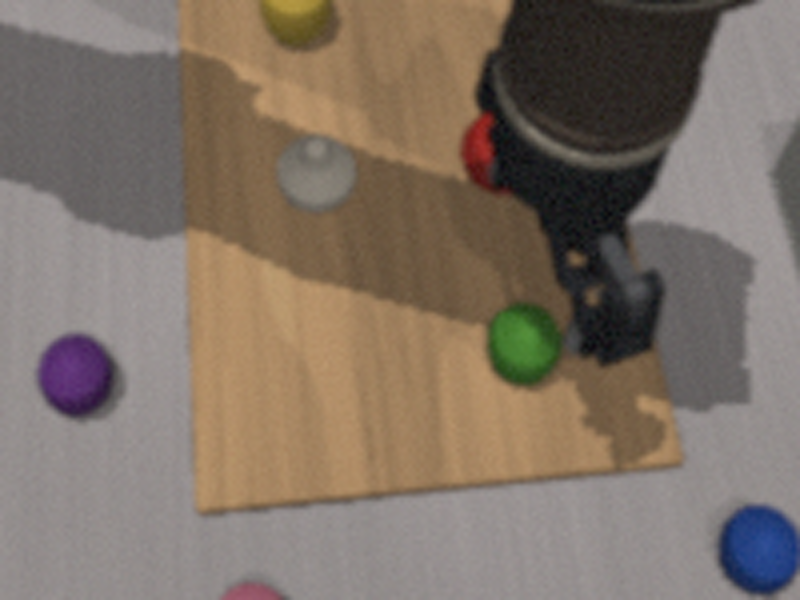

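Lime B is upright and untouched at (524,343). The near finger is offset to the right because it is higher, which fits perspective.

>>> play_rows --xyz '[[-0.1, 0, 4], [-0.1, 0, 8], [-0.1, 0, 10.5], [-0.1, 0, 11.7], [-0.1, 0, 11.7]]' --twist '[[0, 0, 0], [0, 0, 0], [0, 0, 0], [0, 0, 0], [0, 0, 0]]'

```text
clock: 8.88
ee_pos: [581.4, -315.8, 24.2]
orientation: [3.138, -0.004, 0.251]
wrist_force: [-0.7, 0.5, 1.0]
opening: 1.002
```

>>> play_rows --xyz '[[0, 0, 0], [0, 0, 0], [0, 0, 0], [0, 0, 0], [0, 0, 0]]' --twist '[[0, 0, 0], [0, 0, 0], [0, 0, 0], [0, 0, 0], [0, 0, 0]]' --grip 1

```text
clock: 9.5
ee_pos: [582.1, -316.1, 25.7]
orientation: [3.137, -0.005, 0.25]
wrist_force: [-1.9, 0.9, 6.6]
opening: 0.467
```

>>> play_rows --xyz '[[0, 0, 0], [0, 0, 0], [0, 0, 0]]' --twist '[[0, 0, 0], [0, 0, 0], [0, 0, 0]]'

```text
clock: 9.88
ee_pos: [582.1, -316.1, 25.7]
orientation: [3.137, -0.005, 0.25]
wrist_force: [0.0, -0.2, 0.8]
opening: 0.468
```

>>> play_rows --xyz '[[0, 0, -2], [0, 0, -7], [0, 0, -13], [0, 0, -18], [0, 0, -20]]' --twist '[[0, 0, 0], [0, 0, 0], [0, 0, 0], [0, 0, 0], [0, 0, 0]]'

```text
clock: 10.5
ee_pos: [582.2, -315.8, 231.4]
orientation: [3.132, -0.01, 0.25]
wrist_force: [0.2, 0.1, -1.0]
opening: 0.471
```

```bash
python3 -c "
from h import *
for n in ('side',):
  c=camera(n);f=c['frame'][100:370,170:370]
  cv2.imwrite('pics/%s7c.png'%n,cv2.resize(f,None,fx=2,fy=2,interpolation=cv2.INTER_CUBIC))
s=get_state();print(s['clock'],s['ee_pos'],s['orientation'],s['opening']);print(rel((455,117,225)))"
```

```text
10.55 [ 582.58073991 -316.06635873  232.84214519] [ 3.13117247 -0.01128837  0.25039783] 0.46796238972674736
[ -1.63802285 -45.12291715   0.2956084 ]
```

View pics/side7c.png

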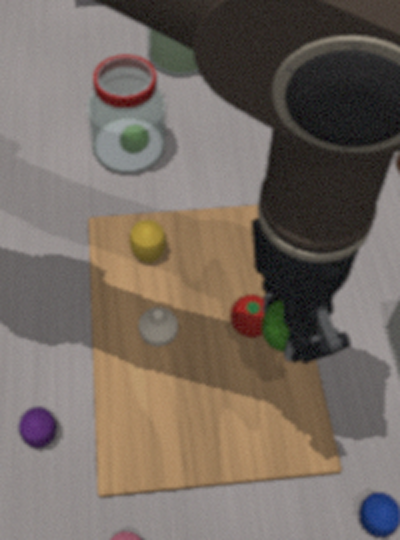

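Lime B is held, at (278,325) in the crop. The jar is in place with lime A inside at (134,138), and the board is otherwise unchanged.

>>> play_rows --xyz '[[-0.2, -4.5, 0], [-0.4, -10, 0], [-0.6, -16, 0], [-0.8, -22, 0], [-1, -28, 0.2]]' --twist '[[0, 0, 0], [0, 0, 0], [0, 0, 0], [0, 0, 0], [0, 0, 0]]'

```text
clock: 11.18
ee_pos: [502.7, -45.5, 228.2]
orientation: [3.131, -0.012, 0.25]
wrist_force: [0.7, -0.4, -0.4]
opening: 0.467
```

```bash
python3 -c "
from h import *
s=get_state();print(s['clock'],s['ee_pos'],s['orientation'],s['joint_pos'],s['opening']);print(rel((455,117,222)))"
```

```text
11.175 [502.67362877 -45.48281651 228.23171619] [ 3.13074993 -0.0120057   0.25044981] [ 0.30640667  0.2348847  -0.37206652  1.88862207  0.10907049  1.02235257
 -1.43253165] 0.46678800324120784
[ -0.5990946  -16.92857871   0.43250082]
```

>>> play_rows --xyz '[[-0.2, -6, 0], [-0.4, -11.5, 0.1], [-0.5, -15.5, 0.3], [-0.6, -16.9, 0.4], [-0.6, -16.9, 0.4]]' --twist '[[0, 0, 0], [0, 0, 0], [0, 0, 0], [0, 0, 0], [0, 0, 0]]'

```text
clock: 11.8
ee_pos: [454.9, 116.8, 222.4]
orientation: [3.13, -0.012, 0.252]
wrist_force: [0.8, -0.9, -0.4]
opening: 0.47
```

```bash
python3 -c "
from h import *
s=get_state();print(s['clock'],s['ee_pos'],s['orientation'],s['joint_pos'],s['opening']);print(rel((455,117,164)))"
```

```text
11.8 [454.85178427 116.84986764 222.40088633] [ 3.13043119 -0.01190583  0.25179729] [ 0.06707316  0.19396221 -0.48667329  1.96336453  0.12273037  0.9997283
 -1.79648978] 0.47025186851094863
[-0.0514361  -0.07602676  5.83940533]
```

>>> play_rows --xyz '[[-0.1, -0.1, 2], [-0.1, -0.1, 4], [-0.1, -0.1, 5.3], [-0.1, -0.1, 5.8], [-0.1, -0.1, 5.8]]' --twist '[[0, 0, 0], [0, 0, 0], [0, 0, 0], [0, 0, 0], [0, 0, 0]]'

```text
clock: 12.42
ee_pos: [454.7, 116.7, 164.4]
orientation: [3.13, -0.012, 0.251]
wrist_force: [0.1, -0.2, 0.4]
opening: 0.471
```

```bash
python3 -c "
from h import *
for n in ('side',):
  c=camera(n)
  f=c['frame'][60:220,160:320]
  cv2.imwrite('pics/%s8c.png'%n,cv2.resize(f,None,fx=4,fy=4,interpolation=cv2.INTER_CUBIC))
s=get_state();print(s['clock'],s['ee_pos'],s['orientation'],s['wrist_force'],s['opening']);print(rel((455,117,164)))"
```

```text
12.475 [454.7871838  116.98294721 164.72840362] [ 3.13041159 -0.01229655  0.2515211 ] [-0.05373651  0.54323556 -1.27483656] 0.4704577728179326
[0.02013915 0.00282742 0.07312971]
```

View pics/side8c.png

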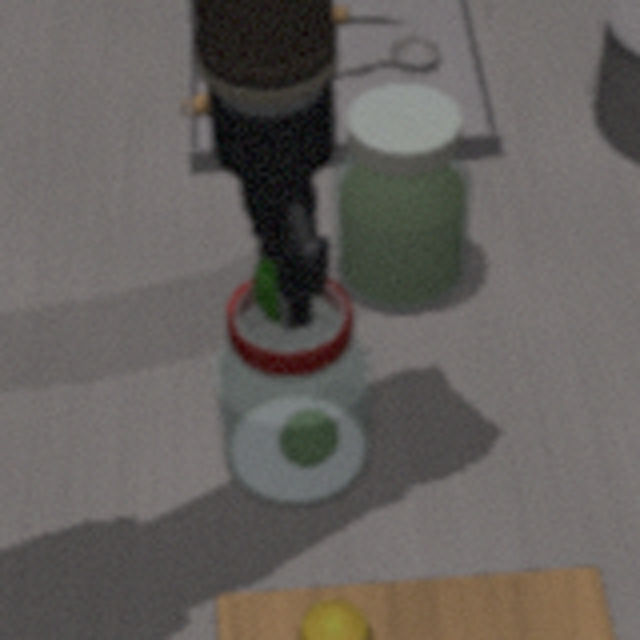

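This is the same position as for lime A, centred at the mouth. Releasing.

>>> play_rows --xyz '[[0, 0, 0], [0, 0, 0], [0, 0, 0], [0, 0, 0], [0, 0, 0]]' --twist '[[0, 0, 0], [0, 0, 0], [0, 0, 0], [0, 0, 0], [0, 0, 0]]' --grip 0

```text
clock: 13.1
ee_pos: [454.8, 117.0, 164.8]
orientation: [3.13, -0.012, 0.252]
wrist_force: [-0.2, -0.0, 0.4]
opening: 0.997
```

>>> play_rows --xyz '[[0, 0, -3], [0, 0, -7], [0, 0, -11], [0, 0, -13], [0, 0, -13]]' --twist '[[0, 0, 0], [0, 0, 0], [0, 0, 0], [0, 0, 0], [0, 0, 0]]'

```text
clock: 13.72
ee_pos: [453.6, 118.3, 296.1]
orientation: [3.13, -0.015, 0.252]
wrist_force: [-1.2, 0.3, -0.0]
opening: 0.997
```

>>> play_rows --xyz '[[0, 0, 0], [0, 0, 0], [0, 0, 0], [0, 0, 0], [0, 0, 0]]' --twist '[[0, 0, 0], [0, 0, 0], [0, 0, 0], [0, 0, 0], [0, 0, 0]]'

```text
clock: 14.35
ee_pos: [453.5, 118.3, 295.9]
orientation: [3.13, -0.015, 0.252]
wrist_force: [0.0, -0.3, -0.1]
opening: 1.002
```

```bash
python3 -c "
from h import *
for n in ('side',):
  c=camera(n)
  cv2.imwrite('pics/%s9.png'%n,cv2.resize(c['frame'][60:384,150:390],None,fx=1.8,fy=1.8,interpolation=cv2.INTER_CUBIC))
  f=c['frame'][100:200,190:290]
  cv2.imwrite('pics/%s9c.png'%n,cv2.resize(f,None,fx=5,fy=5,interpolation=cv2.INTER_CUBIC))
s=get_state();print(s['clock'],s['ee_pos'],s['qd'],s['wrist_force'],s['opening'])"
```

```text
14.4 [453.54063393 118.31767813 295.95716814] [ 1.39847681e-03 -3.54717842e-04 -3.69791847e-04  1.34966064e-04
 -8.20867841e-04  2.26298117e-05  2.57068876e-03] [-0.06144112  0.14800401  0.64889502] 0.9968767209033373
```

View pics/side9c.png

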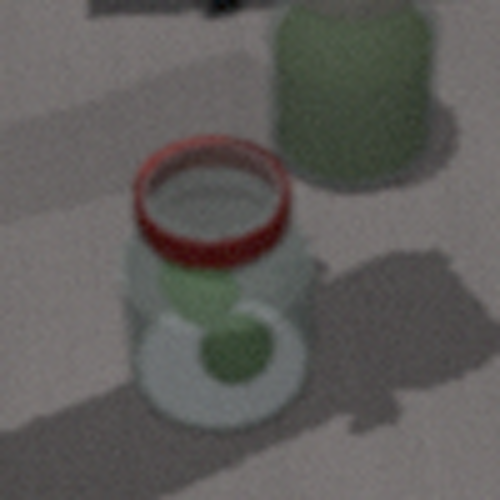

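View pics/side9.png

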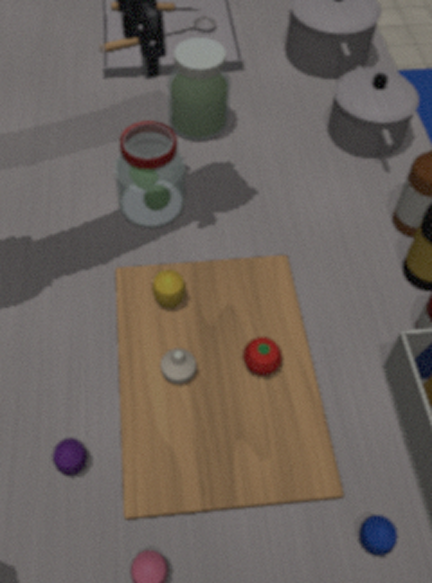

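Both limes are inside the jar, at (237,348) and (200,290) in the close crop. The rim centre is at about (232.5,139), effectively unchanged. The lemon, tomato and garlic are undisturbed, and the gripper is clear above.

```bash
python3 -c "
from station import *
print(sign_off())"
```

```text
the job is handed in; nothing more can be done
None
```

Both green limes are in the open red-collared jar, and I handed the job in at about 14.4 s of the 58 s allowed. They went in through the neck one after the other, first the one nearer the robot, then the other.

- **Limes:** the last side view shows both inside the jar.
- **Jar:** it stands where it was. Its rim centre moved about 1 px between the first and last pictures, which is within reading error.
- **Lemon and look-alikes:** the lemon, tomato, garlic and the purple, pink and blue look-alikes appear unmoved.
- **Arm:** it is at rest about 130 mm above the jar with the gripper open, touching nothing. The highest wrist force I read was about 7 N.

No check failed. The two cameras disagreed by about 2 mm on the lime and jar positions, within the stated calibration. By the end the tool had drifted to a tilt of about 1°, with no effect on the second drop. I did not take a final top view.

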